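Unhook the sagging bolt and hold the paint pen's gate ajar

TASK

The big blue button lies where the gate of the wooden paint pen swings: pick it up and put it in the orange tray, and leave it lying there. Then work the gate's sagging bolt out of its bent yellow keeper (its nose hooks behind the keeper's lip, so raise the red knob while you pull the bolt back), and swing the gate open so that its free edge stands about 15 cm from its closed place. The gate springs shut by itself, so finish while still holding it open and still with the gripper, and do not shift the tin, the glue bottle or the pencil case.

Things in the scene. Friction and masses are not known exactly. Their poses are not given: they have to be found in the camera images.
- button_center (a point): Big blue craft button, a flat disc 50 mm across and 6 mm thick, 20 g, lying flat on the table in front of the gate. The point is its centre, half-way up (3 mm above its underside).
- tray: Orange open tray, fixed, 150 x 150 mm outside, walls 5 mm thick and 22 mm high, floor 5 mm thick. Origin at the centre of its underside on the table, x and y along its sides, z up.
- leaf: The gate: a slatted wooden leaf 260 mm wide, 16 mm thick, 3 to 145 mm above the table, in the front of a wooden paint pen. Origin on the upright hinge axis at table height. z up; y along the gate from hinge to free edge (y = 260 mm); it opens towards its own -x, the robot's side. Front face at x = -16 mm. Its axes turn with the gate.
- pen: The fixed wooden paint pen, 350 mm wide, 246 mm deep, open on top: gate posts 145 mm high, side and back walls 100 mm high, paint jars inside up to 96 mm high and at least 90 mm behind the gate. Origin on the table at the middle of its front; x points into the pen, away from the robot; z up.
- gate (a joint): Gate hinge, rad: 0 closed, grows as the gate opens towards the robot (turning anticlockwise seen from above), stop at 1.3. A spring closes it: about 0.4 N m at 0 and 1.1 N m at 0.6 rad. While the bolt is in the keeper it has only about 0.02 rad of play. The free edge stands 15 cm from its closed place at about 0.6 rad.
- gate_edge (a point): Middle of the gate's free edge, 260 mm from the hinge, 74 mm above the table, in the middle of the leaf's thickness.
- knob (a point): Where to grip the bolt's red knob: a 16 mm thick round post, square to the rod (at first leaning 0.1 rad towards the gate's free edge). The point is on its axis, 60 mm above the rod's axis; 15 mm higher begins a 20 mm wide, 8 mm high head. At first about 175 mm above the table, 34 mm from the leaf's x = 0 plane (robot's side), 220 mm along the gate. Nothing else near is over 146 mm high.
- barrel (a joint): Sag of the barrel that carries the bolt, rad. It hangs on one screw on the gate's face, 50 mm from the hinge, 132 mm above the table: 0 drooped by its weight (nose end 0.1 rad below level), 0.13 upper stop (knob 21 mm up); grows as the knob, 165 mm from the screw, is raised. The nose clears the lip from 0.06 (knob 10 mm up). Keep the knob about 15 mm up during the whole pull.
- bolt (a joint): How far the bolt is pulled back in its barrel, m: 0 home (starts at 0 to 0.004), 0.045 fully back; it slides along the rod, knob towards the gate's hinge. Friction about 1.5 N, no spring. Unless raised, the nose meets the lip at about 0.009; it has left the keeper from about 0.024, and the gate is free. 0.035 is a good pull.
- nose (a point): Lower end of the bolt's turned-down nose (a 12 x 12 mm block reaching 18 mm below the axis of the 10 mm thick rod, 236 mm from the barrel's screw).
- keeper_lip (a point): Top middle of the bent-up lip of the yellow keeper, a fixed trough open on top on the post beside the gate's free edge. The lip is 5 mm thick and stands across the bolt's way; its top is 103 mm above the table, 12 mm higher than the resting nose's end. The trough's cheeks, 140 mm high above the table, keep the gate shut while the nose is between them.
- tin_center (a point): Steel tin, 80 mm across, 100 mm high, standing loose; its centre. To be left alone.
- glue_center (a point): White glue bottle with a red cap, 60 mm across, about 130 mm high, standing loose; a point on its axis 60 mm up. To be left alone.
- case_center (a point): Pink pencil case, 70 x 180 x 35 mm, lying loose; its centre. To be left alone.
There are look-alikes about, which are no part of the job. Of the things that look like the part that bears button_center, take the one that is farthest from the robot's base at the start. Several things look just like the tray: the one meant starts nearest to the robot's base.

How it is judged:
By the outcome, as a careful person would: the job done as asked, in the order asked, and still so for the second after the job is handed in, while the arm keeps its last pose, push and grip.
It also fails if it takes over 54 s, if anything falls off the work surface, if the arm or the gripper's body presses on something with over 40 N, if the wrist force passes 120 N, or if a joint passes its speed limit or range.

ROBOT

A 7-joint arm with a two-finger parallel gripper is mounted at the origin on the work surface. World frame = base frame: x ahead of the robot, y to its left, z up, the work surface at z = 0. Lengths are in m, angles in rad, forces in N, time in s.
With the tool pointing down it reaches from about 0.4 to 0.9 m from the base axis. Payload 5.6 kg.
Tool frame: the origin (TCP) lies on the centre line of the jaws, within the pads' length; the fingertips stand 11 mm ahead of it and the grasp point (between the pads) lies 8 mm behind it; x points along the fingers, z is the direction in which the jaws open and shut, and the axes are right-handed (so a half turn about x gives the same grasp; the last joint's range is limited). The gripper opens to 92 mm and grips with 3 to 60 N. Pads are 20 mm wide; open, the fingers measure 128 mm over their backs; the gripper's body (75 mm by 189 mm) begins 69 mm behind the grasp point.
Start: joints at [1.205, 0.468, -0.012, 1.603, 0.006, 1.071, -0.056], TCP at [0.206, -0.616, 0.226] pointing down, gripper open.
Joint ranges: [-2.53, 2.53], [-0.31, 2.02], [-1.57, 1.55], [0.28, 2.44], [-1.29, 4.43], [0.15, 1.84], [-2.92, 2.92]. Speed limits (rad/s): [2.57, 2.57, 3.14, 3.14, 3.14, 3.14, 3.14].

INTERFACE

Orientations are given as a rotation vector (axis times angle).
In Python, from station import sense, capture, close_job gives the robot as it stands.
- The arm moves only by the tool play_rows, never from a script. Its argument "increments" is a list of rows, each a list of 3 entries, a list of its own where there are three numbers: the turn, a rotation vector about the tool's x, y, z in rad, then the shift along the tool's x, y, z in cm, then the closure, from 0 (fully open) to 1 (shut). A call has 1 to 10 rows; each row shifts and turns the commanded pose from where the row before left it, along the tool's axes as they then stand; what a row does not reach is not made up. A row lasts 1/12 s, in which the tool goes at most 41.7 mm and 7.16 degrees, less where a joint would pass 70% of its speed; a pose out of reach is approached as far as the arm can. A call with a gripper value outside its range is refused whole. The fingers move at their own pace and stop on an object; "squeeze" is the grip in N (left out, the last holds). Time passes only in rows, so rows that do not move let the fingers close. It gives the time, the measured TCP pose, the force and the opening at its end, in the units of the state.
- sense(): the state, without advancing time (a new reading comes with each control period).
- capture(name): name is "scene" or "top" or "wrist"; returns a dict with "image" (400x640x3 uint8, red, green, blue), "fx", "fy", "cx", "cy" (pixels), "R" (3x3) and "t" (3): a world point X has camera coordinates R X + t. Camera axes: x right, y down, z forward; pixel columns grow to the right and rows downward; lengths in m; the calibration is good to about 2 mm. A picture is of the moment at which its call begins. There is no depth.
- close_job(): hands the job in, once; it reports no verdict.
The state is a dict: "time_s": time; "q": joint angles; "joint_vel": joint speeds; "tau": joint torques, N m; "tool_pos": TCP position; "ee_rot": TCP orientation; "ft_force": force on the tool from outside, world axes, zero at the start; "moment": the same for the moment, N m; "gripper_width": finger opening in m.
Only numpy, scipy, OpenCV 4.12 (cv2) and the standard library are available. Lean on these libraries where they do the work, as an engineer would, in place of code of your own. Each camera call takes 0.05 s, during which the arm holds its last target.

## Working session

There is one attempt and no reset: what is moved stays moved. The work goes in short steps, Python scripts to look and compute and a tool call to move; the robot and the scene stay as the last step left them, time stands still between calls to the robot, and variables do not carry over. Pictures are saved under pics/ and viewed, and the job is handed in when it is done.

Besides the shell and the picture viewer there is one more tool, called after ">>>" as name(argument=value, ...) on one line, values as JSON. play_rows: Moves the arm, as the interface text tells. Its arguments: {"type":"object","properties":{"increments":{"type":"array","items":{"type":"array"}},"squeeze":{"type":"number"}},"required":["increments"]}

```bash
mkdir -p pics; ls
python3 - <<'E'
from station import sense, capture
import cv2,numpy as np
s=sense(); print(s)
for n in ["scene","top","wrist"]:
    c=capture(n); cv2.imwrite(f"pics/{n}0.png",c["image"][:,:,::-1]); print(n,c["fx"],c["fy"],c["cx"],c["cy"],np.round(c["R"],4).tolist(),np.round(c["t"],4).tolist())
E
```

```text
pics
{'time_s': 0.0, 'q': array([ 1.20497623,  0.46837563, -0.01162362,  1.6035959 ,  0.00598713,
        1.07137761, -0.05628192]), 'joint_vel': array([ 0.00031736, -0.00213602, -0.00172349, -0.00020499,  0.00135898,
       -0.00031208, -0.00101367]), 'tau': array([ 4.82883461e-04, -5.20568776e+01, -1.17734107e-02, -2.43742472e+01,
       -5.64995455e-02,  1.72984897e-02,  1.65667880e-04]), 'tool_pos': array([ 0.20598517, -0.61592257,  0.2246528 ]), 'ee_rot': array([ 0.96918211,  1.34628026, -0.9676528 ]), 'ft_force': array([-0.61461893,  0.19290337, -0.47091473]), 'moment': array([-0.00630993,  0.01883212, -0.02443304]), 'gripper_width': 0.09195157517813479}
scene 427.0356284561569 427.0356284561569 326.70098221965975 195.3337606837985 [[-0.6517, 0.7585, -0.0066], [0.6417, 0.5466, -0.538], [-0.4044, -0.3549, -0.8429]] [0.4156, -0.2178, 1.777]
top 365.1192714286778 365.1192714286778 320.9371732594624 197.99853985658123 [[-0.0031, -0.9997, 0.0252], [-0.9819, -0.0017, -0.1892], [0.1892, -0.0253, -0.9816]] [-0.1098, 0.5289, 1.0539]
wrist 318.2440956738943 318.2440956738943 322.7919108913447 201.41060724267282 [[0.3164, -0.9486, -0.0026], [-0.9148, -0.3058, 0.2638], [-0.2511, -0.0811, -0.9646]] [-0.6476, -0.0292, 0.3905]
```

View pics/scene0.png

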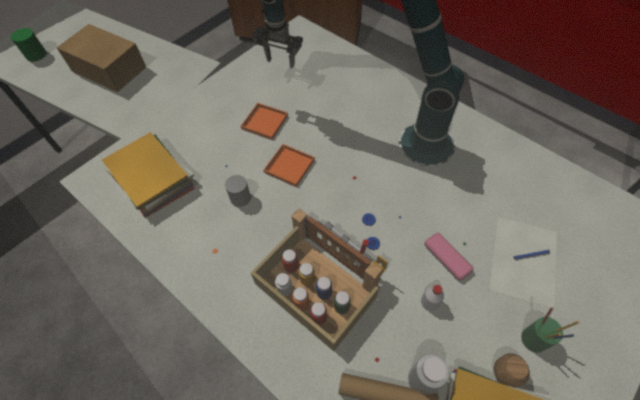

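View pics/top0.png

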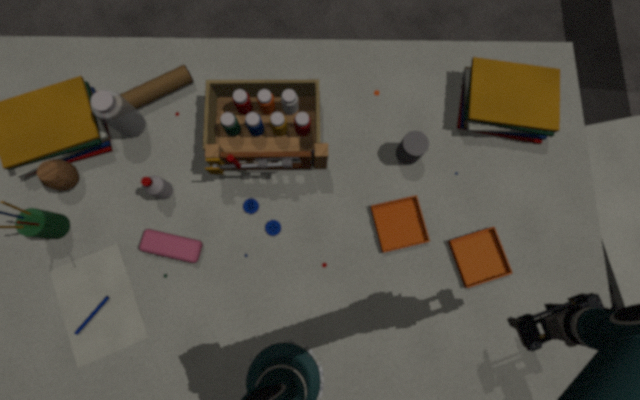

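View pics/wrist0.png

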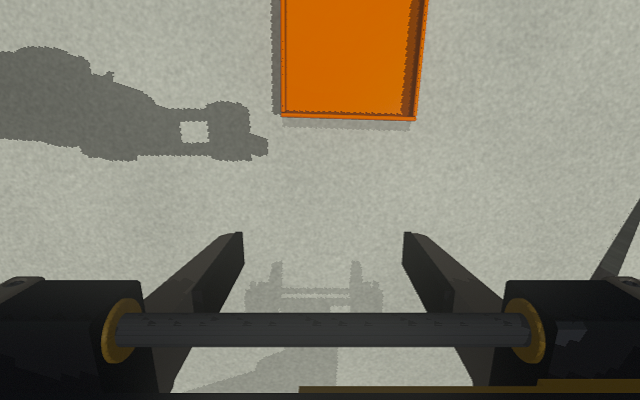

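```bash
cat > h.py <<'E'
from station import sense, capture
import cv2,numpy as np
from scipy.spatial.transform import Rotation as Rot
def pix2w(c,u,v,z):
    R=np.array(c["R"]);t=np.array(c["t"]);C=-R.T@t
    d=R.T@np.array([(u-c["cx"])/c["fx"],(v-c["cy"])/c["fy"],1]);return C+d*(z-C[2])/d[2]
def w2pix(c,X):
    p=np.array(c["R"])@np.array(X)+np.array(c["t"]);return np.array([c["fx"]*p[0]/p[2]+c["cx"],c["fy"]*p[1]/p[2]+c["cy"]])
def tri(obs): # [(c,u,v)]
    A=[];b=[]
    for c,u,v in obs:
        R=np.array(c["R"]);t=np.array(c["t"])
        for k,w in((0,(u-c["cx"])/c["fx"]),(1,(v-c["cy"])/c["fy"])):
            A.append(R[k]-w*R[2]);b.append(w*t[2]-t[k])
    return np.linalg.lstsq(np.array(A),np.array(b),rcond=None)[0]
def crop(c,u0,v0,u1,v1,s,name):
    im=c["image"][v0:v1,u0:u1,::-1];im=cv2.resize(np.ascontiguousarray(im),None,fx=s,fy=s,interpolation=cv2.INTER_CUBIC);cv2.imwrite(name,im)
E
python3 - <<'E'
from h import *
c=capture("top"); s=capture("scene")
crop(c,190,70,340,250,3.3,"pics/topc.png"); crop(s,240,200,400,350,4,"pics/scc.png")
def blobs(c,lo,hi,z,mina):
    hsv=cv2.cvtColor(np.ascontiguousarray(c["image"]),cv2.COLOR_RGB2HSV);m=cv2.inRange(hsv,lo,hi)
    n,l,st,ce=cv2.connectedComponentsWithStats(m)
    for i in range(1,n):
        if st[i,4]>=mina: 
            w=pix2w(c,*ce[i],z); print(st[i].tolist(),np.round(ce[i],1),np.round(w,4),round(np.hypot(*w[:2]),3))
for n,cc in(("top",c),("scene",s)):
    print(n,"blue");blobs(cc,(110,120,50),(125,255,255),.006,30)
    print("orange");blobs(cc,(5,170,120),(16,255,255),.011,200)
    print("pink");blobs(cc,(160,80,120),(178,255,255),.035,200)
    print("red");blobs(cc,(0,150,70),(6,255,255),.17,8); blobs(cc,(174,150,70),(180,255,255),.17,8)
    print("yellow");blobs(cc,(20,130,90),(32,255,255),.14,15)
E
```

```text
top blue
[244, 199, 14, 14, 110] [250.5 205.3] [0.514  0.1091 0.006 ] 0.525
[266, 221, 14, 14, 104] [272.9 227.3] [0.4448 0.0378 0.006 ] 0.446
[76, 297, 32, 36, 96] [ 92.  314.3] [0.1894 0.5607 0.006 ] 0.592
orange
[374, 202, 48, 47, 1575] [397.6 224.9] [ 0.4517 -0.3499  0.011 ] 0.571
[453, 232, 50, 51, 1598] [477.5 256.9] [ 0.3526 -0.5931  0.011 ] 0.69
pink
[146, 234, 52, 25, 458] [176.9 245.4] [0.3879 0.318  0.035 ] 0.502
red
[227, 154, 7, 7, 33] [229.8 156.8] [0.6207 0.1423 0.17  ] 0.637
[142, 178, 9, 8, 50] [145.9 181.1] [0.5515 0.3638 0.17  ] 0.661
yellow
[470, 58, 90, 72, 5191] [515.2  93.4] [ 0.831  -0.6897  0.14  ] 1.08
[0, 77, 97, 90, 5728] [ 44.2 121.2] [0.7327 0.6783 0.14  ] 0.999
scene blue
[364, 215, 10, 9, 53] [368.6 219.1] [0.4469 0.0403 0.006 ] 0.449
[369, 238, 10, 10, 42] [374.2 243. ] [0.5115 0.1149 0.006 ] 0.524
orange
pink
[426, 234, 46, 44, 811] [448.5 255.5] [0.3972 0.3443 0.035 ] 0.526
red
[448, 1, 7, 8, 14] [451.3   4.4] [-0.6404 -0.3244  0.17  ] 0.718
[457, 0, 77, 59, 1279] [492.5  30.1] [-0.5954 -0.0832  0.17  ] 0.601
[486, 0, 8, 10, 18] [489.4   4.1] [-0.75
[... 2811 characters left out ...]
] [-0.7956  0.0771  0.17  ] 0.799
[492, 25, 9, 11, 27] [496.  30.] [-0.6057 -0.0718  0.17  ] 0.61
[509, 27, 6, 6, 12] [511.5  29.7] [-0.6523 -0.0202  0.17  ] 0.653
[551, 29, 4, 6, 9] [552.7  31.8] [-0.7561  0.1258  0.17  ] 0.767
[622, 53, 5, 7, 10] [623.9  56.1] [-0.7973  0.425   0.17  ] 0.904
[565, 57, 4, 4, 8] [566.   58.5] [-0.6258  0.2455  0.17  ] 0.672
[572, 61, 4, 5, 8] [573.8  62.4] [-0.6236  0.2803  0.17  ] 0.684
[593, 62, 5, 6, 10] [594.7  64. ] [-0.67    0.3508  0.17  ] 0.756
[539, 68, 3, 8, 9] [540.6  71.3] [-0.4835  0.1992  0.17  ] 0.523
yellow
[104, 133, 82, 74, 2141] [143.  169.5] [ 0.8786 -0.6654  0.14  ] 1.102
[452, 369, 80, 31, 895] [484.7 389.5] [0.7257 0.6331 0.14  ] 0.963
```

View pics/topc.png

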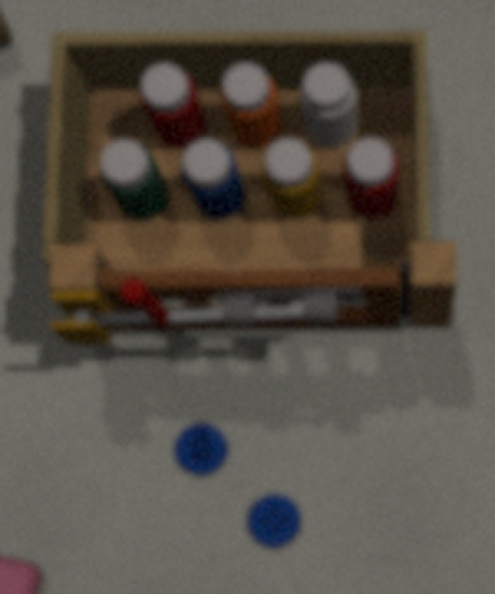

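View pics/scc.png

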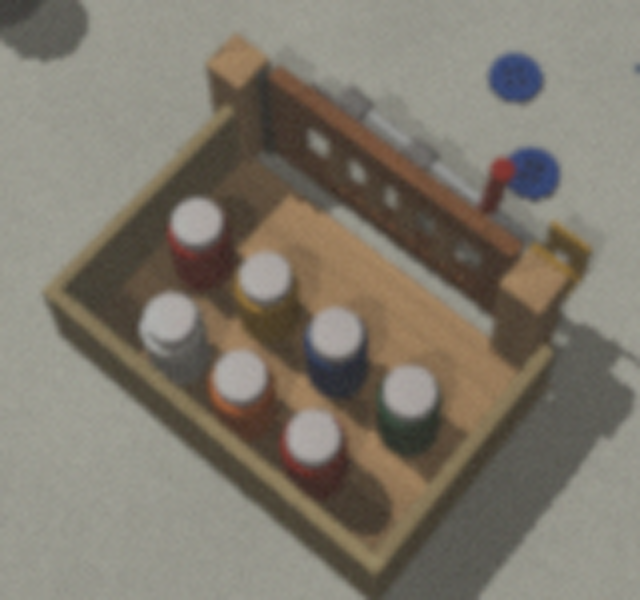

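Run:
```python
from h import *
c=capture("top"); s=capture("scene")
T=lambda x,y:(190+x/3.3,70+y/3.3); S=lambda x,y:(240+x/4,200+y/4)
print("knobhead",tri([(c,*T(133,291)),(s,*S(503,170))]))
print("postL topfront L", pix2w(c,*T(50,290),.145),"postR topfront R",pix2w(c,*T(456,285),.145))
print("back L",pix2w(c,*T(52,35),.1),"R",pix2w(c,*T(425,32),.1))
print("scene postR(hinge) corner near", pix2w(s,*S(238,38),.145), "postL",pix2w(s,*S(570,270),.145))
print("scene back corners", pix2w(s,*S(48,292),.1),pix2w(s,*S(378,570),.1))
print("leaf top back: ",pix2w(s,*S(272,100),.145),pix2w(s,*S(500,275),.145))
print("leaf top front: ",pix2w(s,*S(275,70),.145),pix2w(s,*S(520,245),.145))
```

```text
knobhead [0.61013947 0.13655424 0.19038485]
postL topfront L [0.62491827 0.21677107 0.145     ] postR topfront R [ 0.63099504 -0.12870743  0.145     ]
back L [0.88465374 0.24236629 0.1       ] R [ 0.89139513 -0.10348952  0.1       ]
scene postR(hinge) corner near [ 0.63753686 -0.11981615  0.145     ] postL [0.62431913 0.21796484 0.145     ]
scene back corners [ 0.89200361 -0.09571744  0.1       ] [0.88572064 0.24395742 0.1       ]
leaf top back:  [ 0.66304681 -0.05826636  0.145     ] [0.66284057 0.17925807 0.145     ]
leaf top front:  [ 0.64033218 -0.07536907  0.145     ] [0.63286385 0.17571602 0.145     ]
```

Run:
```python
from h import *
st=sense();R=Rot.from_rotvec(st["ee_rot"]).as_matrix();print(np.round(R,3))
w=capture("wrist");Rc=np.array(w["R"]);C=-Rc.T@np.array(w["t"]);print("cam",C,"in tool",R.T@(C-st["tool_pos"]), "view in tool",R.T@Rc[2])
c=capture("top");crop(c,240,190,290,240,10,"pics/btn.png");crop(c,360,190,520,300,4,"pics/tray.png")
```

```text
[[-0.     0.948  0.317]
 [ 0.     0.317 -0.948]
 [-1.    -0.    -0.   ]]
cam [ 0.27630466 -0.59178442  0.38329958] in tool [-0.15791946  0.07433484 -0.00108122] view in tool [ 0.96459023 -0.26375001 -0.0012757 ]
```

View pics/btn.png

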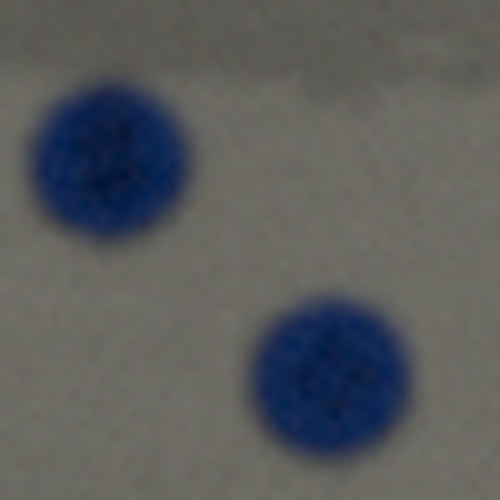

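View pics/tray.png

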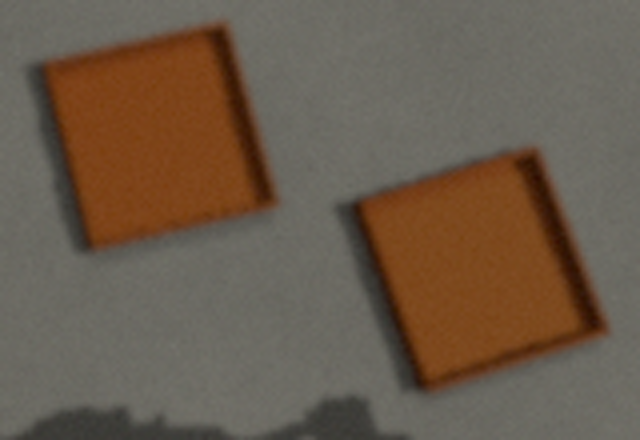

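>>> play_rows(increments=[[[0,0,0],[0,2.6,-2.95],0],[[0,0,0],[0,2.6,-2.95],0],[[0,0,0],[0,2.6,-2.95],0],[[0,0,0],[0,2.6,-2.95],0],[[0,0,0],[0,2.6,-2.95],0],[[0,0,0],[0,2.6,-2.95],0],[[0,0,0],[0,2.6,-2.95],0],[[0,0,0],[0,2.6,-2.95],0],[[0,0,0],[0,2.6,-2.95],0],[[0,0,0],[0,2.6,-2.95],0]])

```text
time_s: 1.28
tool_pos: [0.3596, -0.2525, 0.226]
ee_rot: [0.968, 1.344, -0.969]
ft_force: [0.1, 0.1, 1.3]
gripper_width: 0.0915
```

>>> play_rows(increments=[[[-0.12,0,0],[0,0,0],0],[[-0.12,0,0],[0,0,0],0],[[-0.12,0,0],[0,0,0],0],[[-0.12,0,0],[0,0,0],0],[[-0.12,0,0],[0,0,0],0],[[-0.12,0,0],[0,0,0],0],[[-0.12,0,0],[0,0,0],0],[[-0.12,0,0],[0,0,0],0],[[-0.12,0,0],[0,0,0],0],[[-0.12,0,0],[0,0,0],0]])

```text
time_s: 2.12
tool_pos: [0.3592, -0.2543, 0.2258]
ee_rot: [0.033, 1.57, -0.033]
ft_force: [-0.1, -0.1, 0.4]
gripper_width: 0.0919
```

>>> play_rows(increments=[[[0,0,0],[0,3.6,1.3],0],[[0,0,0],[0,3.6,1.3],0],[[0,0,0],[0,3.6,1.3],0],[[0,0,0],[0,3.6,1.3],0],[[0,0,0],[0,3.6,1.3],0],[[0,0,0],[0,3.6,1.3],0],[[0,0,0],[0,3.6,1.3],0],[[0,0,0],[0,3.6,1.3],0],[[0,0,0],[0,3.6,1.3],0],[[0,0,0],[0,3.6,1.3],0]])

```text
time_s: 2.95
tool_pos: [0.5069, 0.1007, 0.2258]
ee_rot: [0.038, 1.57, -0.038]
ft_force: [1.0, 0.4, -1.2]
gripper_width: 0.0919
```

>>> play_rows(increments=[[[-0.12,0,0],[0,0,0],0],[[-0.12,0,0],[0,0,0],0],[[-0.12,0,0],[0,0,0],0],[[-0.12,0,0],[0,0,0],0],[[-0.12,0,0],[0,0,0],0],[[-0.12,0,0],[0,0,0],0],[[-0.12,0,0],[0,0,0],0],[[-0.12,0,0],[0,0,0],0],[[-0.12,0,0],[0,0,0],0],[[-0.12,0,0],[0,0,0],0]])

```text
time_s: 3.78
tool_pos: [0.5064, 0.099, 0.2257]
ee_rot: [-0.9, 1.377, 0.899]
ft_force: [0.6, -0.5, 0.1]
gripper_width: 0.0918
```

>>> play_rows(increments=[[[-0.12,0,0],[0,0,0],0],[[-0.12,0,0],[0,0,0],0],[[-0.12,0,0],[0,0,0],0],[[-0.06,0,0],[0,0,0],0],[[0,0,0],[0,0,0],0],[[0,0,0],[0,0,0],0]])

```text
time_s: 4.28
tool_pos: [0.5064, 0.0989, 0.2256]
ee_rot: [-1.208, 1.21, 1.208]
ft_force: [-0.2, -0.1, 0.3]
gripper_width: 0.0915
```

Run:
```python
from h import *
st=sense();R=Rot.from_rotvec(st["ee_rot"]).as_matrix();print(np.round(R,3),st["tool_pos"],st["q"])
w=capture("wrist");cv2.imwrite("pics/w1.png",w["image"][:,:,::-1])
hsv=cv2.cvtColor(np.ascontiguousarray(w["image"]),cv2.COLOR_RGB2HSV);m=cv2.inRange(hsv,(108,120,40),(128,255,255))
n,l,s,ce=cv2.connectedComponentsWithStats(m)
for i in range(1,n):
    if s[i,4]>100: print(s[i],ce[i],pix2w(w,*ce[i],.005))
```

```text
[[-0.    -1.     0.001]
 [ 0.     0.001  1.   ]
 [-1.     0.     0.   ]] [0.50638124 0.09894991 0.22556072] [ 0.49416206  0.4007321  -0.92468524  1.88401809  0.36971951  1.03890635
  0.98513484]
[ 250  104   42   44 1388] [270.53242075 125.06340058] [0.44368389 0.04000839 0.005     ]
[ 311  163   41   40 1215] [331.12345679 182.59753086] [0.51175705 0.1104397  0.005     ]
[303 358  39  28 856] [320.67406542 372.43341121] [0.79178245 0.09669774 0.005     ]
```

View pics/w1.png

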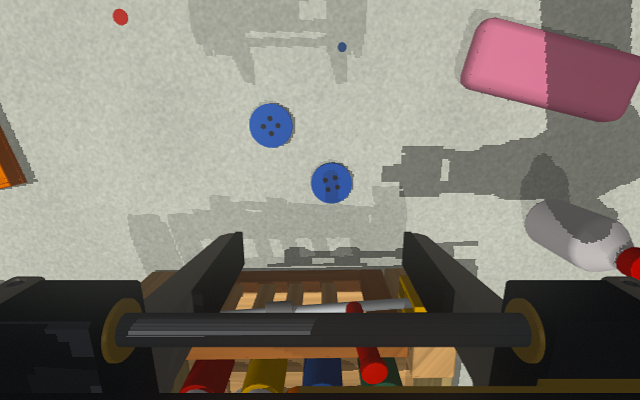

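>>> play_rows(increments=[[[0,0,0],[0,-0.55,1.15],0],[[0,0,0],[2.5,0,0],0],[[0,0,0],[2.5,0,0],0],[[0,0,0],[2.5,0,0],0],[[0,0,0],[2.5,0,0],0],[[0,0,0],[2.5,0,0],0],[[0,0,0],[2.5,0,0],0],[[0,0,0],[2.5,0,0],0],[[0,0,0],[1.5,0,0],0],[[0,0,0],[0,0,0],0]])

```text
time_s: 5.17
tool_pos: [0.5097, 0.1099, 0.0327]
ee_rot: [-1.208, 1.214, 1.212]
ft_force: [-0.3, 0.2, -0.5]
gripper_width: 0.0921
```

Run:
```python
from h import *
st=sense();print(st["tool_pos"],st["q"],st["ft_force"])
w=capture("wrist");cv2.imwrite("pics/w2.png",w["image"][:,:,::-1])
```

```text
[0.50973325 0.10993586 0.03271848] [ 0.27232092  0.67583584 -0.69724126  1.99780085  0.66097407  0.71262416
  0.73008628] [-0.34166115  0.21132928 -0.4545559 ]
```

View pics/w2.png

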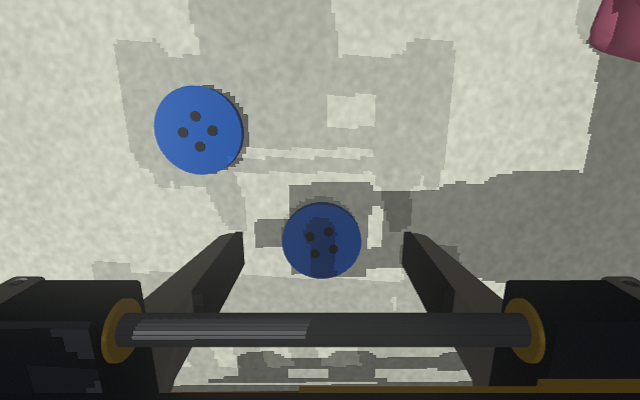

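>>> play_rows(increments=[[[0,0,0],[0.8,-0.2,0],0],[[0,0,0],[0.8,0,0],0],[[0,0,0],[0.3,0,0],0],[[0,0,0],[0,0,0],0],[[0,0,0],[0,0,0],0.7],[[0,0,0],[0,0,0],0.7],[[0,0,0],[0,0,0],0.7],[[0,0,0],[0,0,0],0.7],[[0,0,0],[0,0,0],0.7],[[0,0,0],[0,0,0],0.7]], squeeze=15)

```text
time_s: 6.05
tool_pos: [0.5139, 0.1106, 0.0167]
ee_rot: [-1.21, 1.209, 1.21]
ft_force: [0.3, 0.7, -0.0]
gripper_width: 0.0537
```

>>> play_rows(increments=[[[0,0,0],[0,0,0],0.3],[[0,0,0],[0.2,0,0],0.3],[[0,0,0],[0.15,0,0],0.3],[[0,0,0],[0,0,0],0.3]], squeeze=15)

```text
time_s: 6.38
tool_pos: [0.5135, 0.1105, 0.0127]
ee_rot: [-1.21, 1.209, 1.21]
ft_force: [-0.3, 0.2, -0.1]
gripper_width: 0.0644
```

>>> play_rows(increments=[[[0,0,0],[0,0,0],0.7],[[0,0,0],[0,0,0],0.7],[[0,0,0],[0,0,0],0.7],[[0,0,0],[0,0,0],0.7],[[0,0,0],[0,0,0],0.7],[[0,0,0],[0,0,0],0.7]], squeeze=15)

```text
time_s: 6.88
tool_pos: [0.5138, 0.1106, 0.0131]
ee_rot: [-1.21, 1.209, 1.21]
ft_force: [0.1, -0.2, -0.3]
gripper_width: 0.0493
```

>>> play_rows(increments=[[[0,0,0],[-1,0,0],0.7],[[0,0,0],[-2,0,0],0.7],[[0,0,0],[-3,0,0],0.7],[[0,0,0],[-3,0,0],0.7],[[0,0,0],[-2,0,0],0.7],[[0,0,0],[0,0,0],0.7]])

```text
time_s: 7.38
tool_pos: [0.5163, 0.1117, 0.1277]
ee_rot: [-1.213, 1.202, 1.205]
ft_force: [0.5, -0.6, -0.5]
gripper_width: 0.0486
```

Run:
```python
from h import *
st=sense();print(st["tool_pos"],st["q"],st["gripper_width"])
w=capture("wrist");cv2.imwrite("pics/w3.png",w["image"][:,:,::-1])
c=capture("top");cr=[pix2w(c,360+x/4,190+y/4,.022) for x,y in((45,63),(222,25),(275,205),(90,248))]
print(np.round(cr,3),np.mean(cr,0),np.linalg.norm(cr[0]-cr[1]),np.linalg.norm(cr[1]-cr[2]))
crop(c,180,130,440,290,3,"pics/t3.png")
```

```text
[0.51627939 0.11172822 0.12771319] [ 0.37108339  0.54435127 -0.82259693  1.9466119   0.52319515  0.86786573
  0.84474808] 0.048634365158720896
[[ 0.51  -0.267  0.022]
 [ 0.541 -0.408  0.022]
 [ 0.4   -0.441  0.022]
 [ 0.368 -0.298  0.022]] [ 0.45471016 -0.35344281  0.022     ] 0.14343138644025208 0.14448304708415718
```

View pics/w3.png

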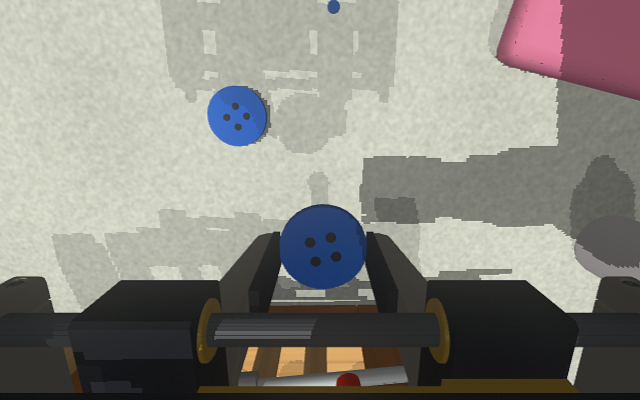

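View pics/t3.png

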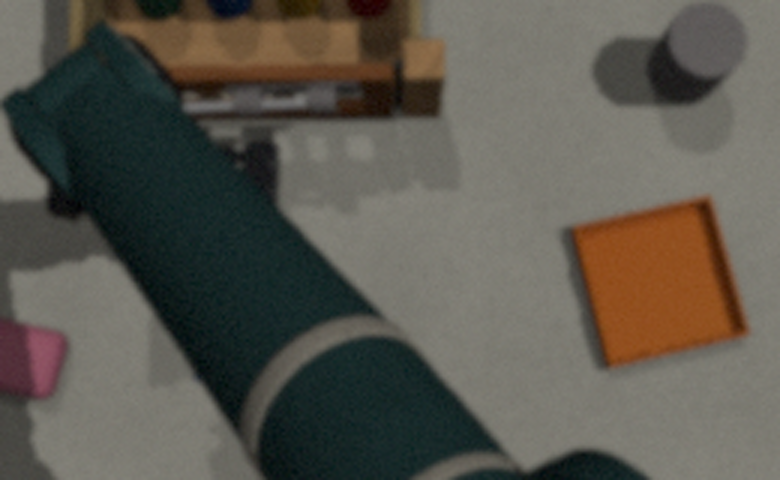

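>>> play_rows(increments=[[[0,0,0],[0,0.6,-3.8],0.7],[[0,0,0],[0,0.6,-3.8],0.7],[[0,0,0],[0,0.6,-3.8],0.7],[[0,0,0],[0,0.6,-3.8],0.7],[[0,0,0],[0,0.6,-3.8],0.7],[[0,0,0],[0,0.6,-3.8],0.7],[[0,0,0],[0,0.6,-3.8],0.7],[[0,0,0],[0,0.6,-3.8],0.7],[[0,0,0],[0,0.6,-3.8],0.7],[[0,0,0],[0,0.6,-3.8],0.7]])

```text
time_s: 8.32
tool_pos: [0.4526, -0.2709, 0.1218]
ee_rot: [-1.208, 1.209, 1.212]
ft_force: [0.7, 0.2, -0.8]
gripper_width: 0.0488
```

>>> play_rows(increments=[[[0.12,0,0],[0,0,0],0.7],[[0.12,0,0],[0,0,0],0.7],[[0.12,0,0],[0,0,0],0.7],[[0.12,0,0],[0,0,0],0.7],[[0.12,0,0],[0,0,0],0.7],[[0.12,0,0],[0,0,0],0.7],[[0.12,0,0],[0,0,0],0.7],[[0.12,0,0],[0,0,0],0.7],[[0.12,0,0],[0,0,0],0.7],[[0.12,0,0],[0,0,0],0.7]])

```text
time_s: 9.15
tool_pos: [0.4532, -0.2689, 0.1217]
ee_rot: [-0.286, 1.554, 0.289]
ft_force: [0.5, -0.3, -0.2]
gripper_width: 0.0491
```

Run:
```python
from h import *
st=sense();R=Rot.from_rotvec(st["ee_rot"]).as_matrix();print(st["tool_pos"],st["q"],st["gripper_width"],np.round(R,3))
d=np.array([.455,-.352,0])-st["tool_pos"];print("tool delta cm",R.T@d*100)
```

```text
[ 0.45322729 -0.26893572  0.12170006] [ 0.8868619   0.46314111 -0.51273359  1.959047    0.31023419  0.79945901
  0.5659497 ] 0.049128832678487395 [[-0.002 -0.358  0.934]
 [ 0.001  0.934  0.358]
 [-1.     0.002 -0.002]]
tool delta cm [12.15775051 -7.84610009 -2.78657905]
```

>>> play_rows(increments=[[[0,0,0],[0,-2.6,-0.93],0.7],[[0,0,0],[0,-2.6,-0.93],0.7],[[0,0,0],[0,-2.6,-0.93],0.7],[[0,0,0],[0,0,0],0.7],[[0.12,0,0],[0,0,0],0.7],[[0,0,0],[2,0,0],0.7],[[0,0,0],[2,0,0],0.7],[[0,0,0],[2,0,0],0.7],[[0,0,0],[1.5,0,0],0.7],[[0,0,0],[0,0,0],0.7]])

```text
time_s: 9.98
tool_pos: [0.4537, -0.35, 0.0439]
ee_rot: [-0.194, 1.568, 0.203]
ft_force: [-0.3, 0.3, -1.0]
gripper_width: 0.0486
```

Run:
```python
from h import *
st=sense();print(st["tool_pos"],st["q"],st["gripper_width"])
w=capture("wrist");cv2.imwrite("pics/w4.png",w["image"][:,:,::-1])
```

```text
[ 0.45372046 -0.35001077  0.04386526] [ 0.91126659  0.63482999 -0.40649542  1.88191861  0.36828703  0.7073962
  0.54271831] 0.04858001775650679
```

View pics/w4.png

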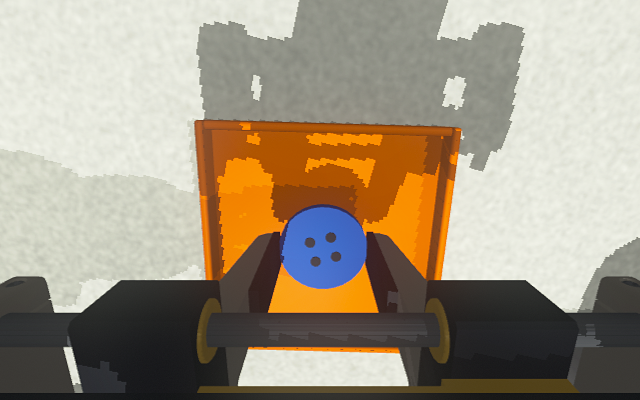

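>>> play_rows(increments=[[[0,0,0],[1,0,0],0.7],[[0,0,0],[0.8,0,0],0.7],[[0,0,0],[0.4,0,0],0.7],[[0,0,0],[0,0,0],0.7],[[0,0,0],[0,0,0],0.7]])

```text
time_s: 10.45
tool_pos: [0.4566, -0.3523, 0.0261]
ee_rot: [-0.198, 1.562, 0.198]
ft_force: [0.2, 0.5, 0.2]
gripper_width: 0.0489
```

Still about 7 mm above the floor (needs about 0.019–0.020).

>>> play_rows(increments=[[[0,0,0],[0.4,0,0],0.7],[[0,0,0],[0.2,0,0],0.7],[[0,0,0],[0,0,0],0.7],[[0,0,0],[0,0,0],0.7]])

```text
time_s: 10.78
tool_pos: [0.4565, -0.3523, 0.0201]
ee_rot: [-0.198, 1.562, 0.198]
ft_force: [-0.1, -0.6, -0.9]
gripper_width: 0.0488
```

>>> play_rows(increments=[[[0,0,0],[0,0,0],0.3],[[0,0,0],[0,0,0],0.3],[[0,0,0],[0,0,0],0.3],[[0,0,0],[0,0,0],0.3],[[0,0,0],[-1,0,0],0.3],[[0,0,0],[-2,0,0],0.3],[[0,0,0],[-3,0,0],0.3],[[0,0,0],[-3,0,0],0.3],[[0,0,0],[-3,0,0],0.3],[[0,0,0],[-3,0,0],0.3]])

```text
time_s: 11.62
tool_pos: [0.4565, -0.352, 0.1723]
ee_rot: [-0.198, 1.561, 0.198]
ft_force: [0.8, -0.1, 0.0]
gripper_width: 0.0643
```

>>> play_rows(increments=[[[0,0,0],[-3,0,0],0.3],[[0,0,0],[-3,0,0],0.3],[[0,0,0],[-3,0,0],0.3],[[0,0,0],[-2,0,0],0.3],[[0,0,0],[0,0,0],0.3]])

```text
time_s: 12.03
tool_pos: [0.4587, -0.3531, 0.2859]
ee_rot: [-0.203, 1.556, 0.192]
ft_force: [0.5, -0.6, 0.4]
gripper_width: 0.0644
```

Run:
```python
from h import *
st=sense();R=Rot.from_rotvec(st["ee_rot"]).as_matrix();print(st["tool_pos"],st["q"],st["gripper_width"],np.round(R,3))
w=capture("wrist");cv2.imwrite("pics/w5.png",w["image"][:,:,::-1])
```

```text
[ 0.45867718 -0.35313984  0.28592836] [ 1.01357456  0.3415702  -0.52382896  1.69476466  0.18693154  1.14576823
  0.69092257] 0.0643964416847632 [[ 0.007 -0.249  0.968]
 [-0.006  0.968  0.249]
 [-1.    -0.007  0.005]]
```

View pics/w5.png

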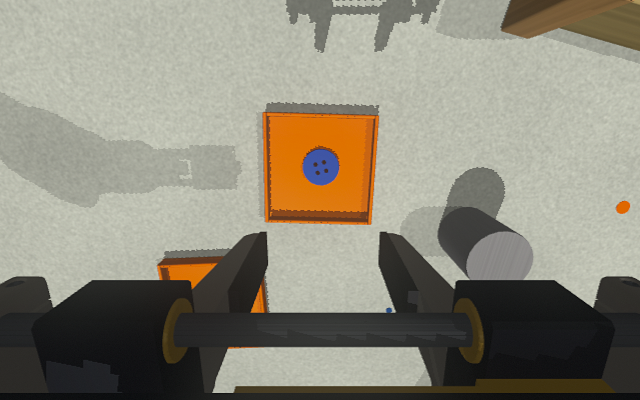

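>>> play_rows(increments=[[[0.12,0,0],[0,0,0],0.3],[[0.11,0,0],[0,0,0],0.3],[[0,0,0],[0,3.5,1.2],0.3],[[0,0,0],[0,3.5,1.2],0.3],[[0,0,0],[0,3.5,1.2],0.3],[[0,0,0],[0,3.5,1.2],0.3],[[0,0,0],[0,3.5,1.2],0.3],[[0,0,0],[0,3.5,1.2],0.3],[[0,0,0],[0,3.5,1.2],0.3],[[0,0,0],[0,3.5,1.2],0.3]])

```text
time_s: 12.92
tool_pos: [0.5457, -0.0685, 0.279]
ee_rot: [-0.017, 1.573, 0.017]
ft_force: [1.2, -0.2, -0.8]
gripper_width: 0.0643
```

>>> play_rows(increments=[[[0,0,0],[0,3.5,1.2],0.3],[[0,0,0],[0,3.5,1.2],0.3],[[0,0,0],[0,3.5,1.2],0.3],[[0,0,0],[0,3.5,1.2],0.3],[[0,0,0],[0,0,0],0.3],[[0,0,0],[0,0,0],0.3]])

```text
time_s: 13.42
tool_pos: [0.5904, 0.0737, 0.2787]
ee_rot: [-0.021, 1.573, 0.022]
ft_force: [-0.2, 0.4, 0.5]
gripper_width: 0.0642
```

Run:
```python
from h import *
import pickle
st=sense();R=Rot.from_rotvec(st["ee_rot"]).as_matrix();print(st["tool_pos"],st["q"],st["gripper_width"],np.round(R,3))
w=capture("wrist");cv2.imwrite("pics/w6.png",w["image"][:,:,::-1]);pickle.dump(w,open("w6.pkl","wb"))
```

```text
[0.59041716 0.07366108 0.27869143] [ 0.31261455  0.41145876 -0.64770576  1.65021751  0.26325121  1.171468
 -0.37128435] 0.06415054031945004 [[-0.003 -0.027  1.   ]
 [ 0.001  1.     0.027]
 [-1.     0.001 -0.003]]
```

View pics/w6.png

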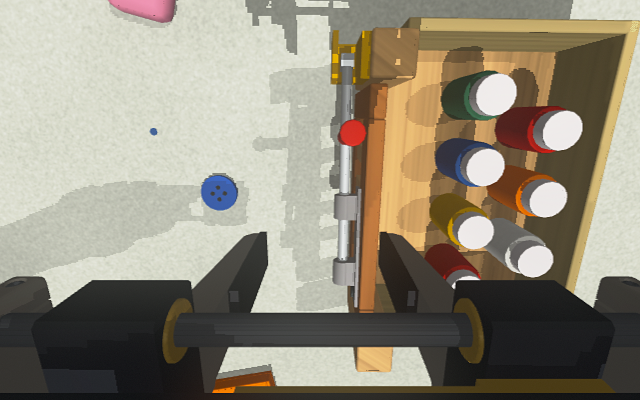

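Run:
```python
from h import *
import pickle
w=pickle.load(open("w6.pkl","rb"))
hsv=cv2.cvtColor(np.ascontiguousarray(w["image"]),cv2.COLOR_RGB2HSV);m=cv2.inRange(hsv,(0,180,90),(6,255,255))|cv2.inRange(hsv,(175,180,90),(180,255,255))
m[:,400:]=0
n,l,s,ce=cv2.connectedComponentsWithStats(m)
for i in range(1,n):
    if s[i,4]>100:
        print(s[i],ce[i],pix2w(w,*ce[i],.197)); k=ce[i]
c=capture("top");sc=capture("scene")
print(w2pix(c,pix2w(w,*k,.197)))
a=pix2w(w,343,265,.138);b=pix2w(w,346,60,.112);print("rod",a,b,np.arctan2(-(b-a)[0],(b-a)[1]))
for p in((387,90),(369,305),(357,90),(357,305)): print("leaf top",p,pix2w(w,*p,.145))
for p in((372,30),(371,75),(418,78)):print("post",pix2w(w,*p,.145))
crop(w,310,10,430,150,5,"pics/k6.png")
```

```text
[340 120  26  26 536] [352.66791045 132.58208955] [0.61020811 0.13689927 0.197     ]
[229.46991113 157.5221727 ]
rod [6.12436991e-01 5.63745107e-04 1.38000000e-01] [0.6082052  0.19943938 0.112     ] 0.021275347867818848
leaf top (387, 90) [0.64282452 0.17119804 0.145     ]
leaf top (369, 305) [ 0.64091021 -0.04081847  0.145     ]
leaf top (357, 90) [0.61683104 0.17051271 0.145     ]
leaf top (357, 305) [ 0.62842072 -0.04117063  0.145     ]
post [0.62667678 0.21781874 0.145     ]
post [0.62815736 0.18298055 0.145     ]
post [0.66864972 0.18163345 0.145     ]
```

View pics/k6.png

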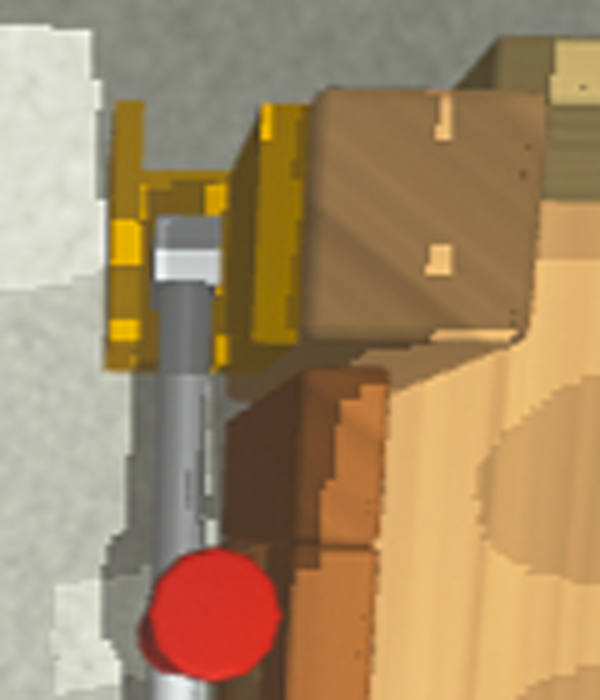

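>>> play_rows(increments=[[[0,0,0],[0,2,0.7],0.4],[[0,0,0],[0,2,0.7],0.4],[[0,0,0],[0,2,0.7],0.4],[[0,0,0],[0,0,0],0.4],[[0,0,0],[0,0,0],0.4],[[0,0,0],[0,0,0],0.4]])

```text
time_s: 14.07
tool_pos: [0.611, 0.129, 0.2797]
ee_rot: [-0.017, 1.571, 0.014]
ft_force: [0.4, -0.2, 0.0]
gripper_width: 0.0554
```

Run:
```python
from h import *
st=sense();R=Rot.from_rotvec(st["ee_rot"]).as_matrix();print(st["tool_pos"],st["q"],st["gripper_width"],np.round(R,3))
print(R.T@(np.array([.610,.1345,.167])-st["tool_pos"])*100)
w=capture("wrist");cv2.imwrite("pics/w7.png",w["image"][:,:,::-1])
print(w2pix(w,[.610,.137,.197]))
```

```text
[0.61097291 0.12896909 0.2797243 ] [ 0.20534301  0.46424379 -0.64455681  1.57712529  0.29405222  1.19995737
 -0.4764896 ] 0.055364859907048355 [[-0.001 -0.02   1.   ]
 [-0.001  1.     0.02 ]
 [-1.    -0.001 -0.001]]
[11.27165102  0.57155178 -0.07916078]
[322.23457378 203.34227235]
```

View pics/w7.png

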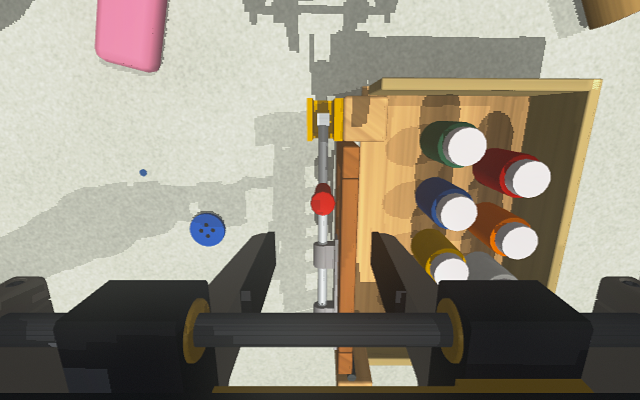

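>>> play_rows(increments=[[[0,0,0],[0,0.55,-0.1],0.4],[[0,0,0],[2,0,0],0.4],[[0,0,0],[2,0,0],0.4],[[0,0,0],[2,0,0],0.4],[[0,0,0],[2,0,0],0.4],[[0,0,0],[1,0,0],0.4],[[0,0,0],[1,0,0],0.4],[[0,0,0],[0.5,0,0],0.4],[[0,0,0],[0,0,0],0.4],[[0,0,0],[0,0,0],0.4]])

```text
time_s: 14.95
tool_pos: [0.6103, 0.1369, 0.1757]
ee_rot: [-0.017, 1.57, 0.017]
ft_force: [0.3, -0.5, 0.5]
gripper_width: 0.0552
```

Run:
```python
from h import *
st=sense();R=Rot.from_rotvec(st["ee_rot"]).as_matrix();print(st["tool_pos"],st["q"],st["gripper_width"],np.round(R,3))
print(R.T@(np.array([.610,.1345,.167])-st["tool_pos"])*100)
w=capture("wrist");cv2.imwrite("pics/w8.png",w["image"][:,:,::-1])
print(w2pix(w,[.610,.137,.197]))
```

```text
[0.61029944 0.13686129 0.17567389] [ 0.16474048  0.56454334 -0.60621131  1.67996382  0.36776553  1.0123693
 -0.54438663] 0.05518571787210371 [[ 0.001 -0.022  1.   ]
 [ 0.     1.     0.022]
 [-1.     0.     0.001]]
[ 0.86730501 -0.23561511 -0.03584387]
[322.93990261 278.30243235]
```

View pics/w8.png

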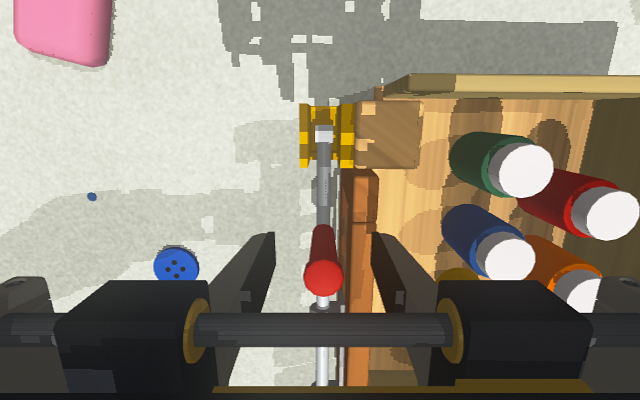

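>>> play_rows(increments=[[[0,0,0],[0.5,-0.2,0],0.4],[[0,0,0],[0.4,0,0],0.4],[[0,0,0],[0,0,0],0.4],[[0,0,0],[0,0,0],1],[[0,0,0],[0,0,0],1],[[0,0,0],[0,0,0],1],[[0,0,0],[0,0,0],1],[[0,0,0],[0,0,0],1],[[0,0,0],[0,0,0],1],[[0,0,0],[0,0,0],1]], squeeze=30)

```text
time_s: 15.83
tool_pos: [0.6104, 0.1348, 0.1662]
ee_rot: [-0.017, 1.57, 0.017]
ft_force: [2.2, 0.2, -0.3]
gripper_width: 0.0184
```

Run:
```python
from h import *
st=sense();print(st["tool_pos"],st["gripper_width"],st["ft_force"])
w=capture("wrist");cv2.imwrite("pics/w9.png",w["image"][:,:,::-1])
```

```text
[0.61042148 0.13482056 0.16621103] 0.018440947654710958 [ 2.22895484  0.17472045 -0.27041061]
```

View pics/w9.png

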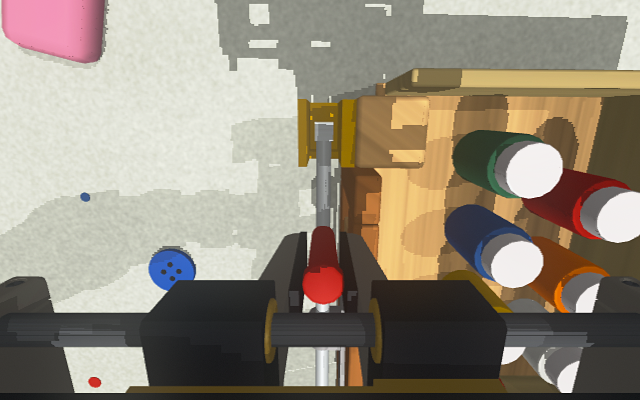

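>>> play_rows(increments=[[[0,0,0],[0,0,0],1],[[0,0,0],[0,0,0],1],[[0,0,0],[0,0,0],1],[[0,0,0],[-0.4,-0.1,0],1],[[0,0,0],[-0.4,-0.1,0],1],[[0,0,0],[-0.4,-0.1,0],1],[[0,0,0],[-0.3,-0.1,0],1],[[0,0,0],[0,0,0],1],[[0,0,0],[0,0,0],1]], squeeze=30)

```text
time_s: 16.63
tool_pos: [0.6102, 0.1304, 0.1812]
ee_rot: [-0.017, 1.57, 0.017]
ft_force: [1.4, -0.9, -2.7]
gripper_width: 0.0186
```

Run:
```python
from h import *
st=sense();print(st["tool_pos"],st["gripper_width"],st["ft_force"])
w=capture("wrist");crop(w,240,60,440,310,2.4,"pics/w10.png")
```

```text
[0.61019299 0.13037243 0.18124742] 0.018611662635901374 [ 1.3645183  -0.88304725 -2.65705209]
```

View pics/w10.png

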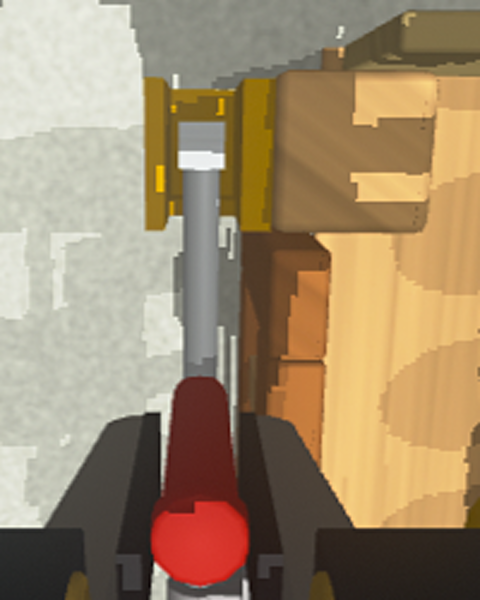

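>>> play_rows(increments=[[[0,0,0],[0,-0.4,0],1],[[0,0,0],[0,-0.4,0],1],[[0,0,0],[0,-0.4,0],1],[[0,0,0],[0,-0.4,0],1],[[0,0,0],[-0.05,-0.4,0],1],[[0,0,0],[0,-0.4,0],1],[[0,0,0],[0,-0.4,0],1],[[0,0,0],[0,-0.4,0],1],[[0,0,0],[0,-0.4,0],1],[[0,0,0],[0,0,0],1]])

```text
time_s: 17.52
tool_pos: [0.611, 0.0933, 0.1815]
ee_rot: [-0.017, 1.571, 0.015]
ft_force: [1.9, -0.1, -2.9]
gripper_width: 0.0184
```

Run:
```python
from h import *
st=sense();print(st["tool_pos"],st["gripper_width"],st["ft_force"])
w=capture("wrist");crop(w,240,60,440,310,2.4,"pics/w11.png")
```

```text
[0.61101872 0.09325248 0.18145595] 0.01842973446633651 [ 1.90068272 -0.06964334 -2.87609931]
```

View pics/w11.png

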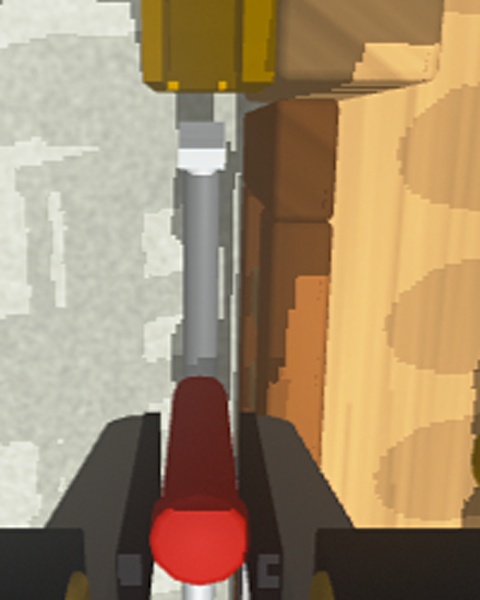

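>>> play_rows(increments=[[[-0.03,0,0],[0,-0.1,-0.54],1],[[-0.03,0,0],[0,-0.1,-0.54],1],[[-0.03,0,0],[0,-0.1,-0.54],1],[[-0.03,0,0],[0,-0.1,-0.54],1],[[0,0,0],[0,0,0],1]])

```text
time_s: 17.98
tool_pos: [0.589, 0.0879, 0.1812]
ee_rot: [-0.113, 1.569, 0.11]
ft_force: [2.9, -0.8, -3.3]
gripper_width: 0.0185
```

Run:
```python
from h import *
st=sense();R=Rot.from_rotvec(st["ee_rot"]).as_matrix();p=st["tool_pos"];print(p,st["gripper_width"],st["ft_force"],st["q"])
H=np.array([.6488,-.085]);d=p[:2]-H;print("r",np.hypot(*d),"ang",np.arctan2(-d[0],d[1])-np.arctan2(.034,.179)-.021,"yaw",np.arctan2(R[1,2],R[0,2])-.021)
w=capture("wrist");cv2.imwrite("pics/w12.png",w["image"][:,:,::-1])
```

```text
[0.58899639 0.08792326 0.18117722] 0.018531568121896744 [ 2.87732497 -0.82920259 -3.34189297] [ 0.27771942  0.51896211 -0.64374102  1.74783205  0.36388013  0.99773877
 -0.36163931]
r 0.18297247524629465 ang 0.12425511236793597 yaw 0.12112963804650355
```

View pics/w12.png

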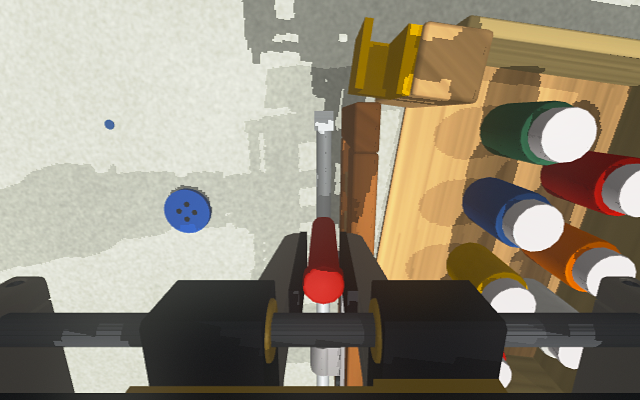

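Gate is opening with the gripper. Continue to about 0.59 rad (0.47 more).

>>> play_rows(increments=[[[-0.03,0,0],[0,-0.1,-0.54],1],[[-0.03,0,0],[0,-0.1,-0.54],1],[[-0.03,0,0],[0,-0.1,-0.54],1],[[-0.03,0,0],[0,-0.1,-0.54],1],[[-0.03,0,0],[0,-0.1,-0.54],1],[[-0.03,0,0],[0,-0.1,-0.54],1],[[-0.03,0,0],[0,-0.1,-0.54],1],[[-0.03,0,0],[0,-0.1,-0.54],1],[[0,0,0],[0,0,0],1]])

```text
time_s: 18.78
tool_pos: [0.5501, 0.0708, 0.1817]
ee_rot: [-0.299, 1.549, 0.299]
ft_force: [5.2, 0.1, -4.1]
gripper_width: 0.0185
```

Run:
```python
from h import *
st=sense();R=Rot.from_rotvec(st["ee_rot"]).as_matrix();p=st["tool_pos"];print(p,st["gripper_width"],st["ft_force"],st["q"])
H=np.array([.6488,-.085]);d=p[:2]-H;print("r",np.hypot(*d),"ang",np.arctan2(-d[0],d[1])-np.arctan2(.034,.179)-.021,"yaw",np.arctan2(R[1,2],R[0,2])-.021)
```

```text
[0.55006042 0.07078181 0.18174803] 0.018481173284277168 [ 5.15958659  0.06953379 -4.13342033] [ 0.37493007  0.46855355 -0.71860693  1.84464565  0.37033252  0.96510425
 -0.12342943]
r 0.18443827965238357 ang 0.35621758271356657 yaw 0.3605034922704377
```

>>> play_rows(increments=[[[-0.03,0,0],[0,-0.13,-0.54],1],[[-0.03,0,0],[0,-0.13,-0.54],1],[[-0.03,0,0],[0,-0.13,-0.54],1],[[-0.03,0,0],[0,-0.13,-0.54],1],[[-0.03,0,0],[0,-0.13,-0.54],1],[[-0.03,0,0],[0,-0.13,-0.54],1],[[-0.03,0,0],[0,-0.13,-0.54],1],[[-0.03,0,0],[0,-0.13,-0.54],1],[[0,0,0],[0,0,0],1],[[0,0,0],[0,0,0],1]])

```text
time_s: 19.62
tool_pos: [0.5174, 0.0434, 0.1822]
ee_rot: [-0.485, 1.513, 0.487]
ft_force: [2.9, 3.8, -2.3]
gripper_width: 0.0184
```

Run:
```python
from h import *
st=sense();R=Rot.from_rotvec(st["ee_rot"]).as_matrix();p=st["tool_pos"];print(p,st["gripper_width"],st["ft_force"],st["q"])
H=np.array([.6488,-.085]);d=p[:2]-H;print("r",np.hypot(*d),"ang",np.arctan2(-d[0],d[1])-np.arctan2(.034,.179)-.021,"yaw",np.arctan2(R[1,2],R[0,2])-.021)
w=capture("wrist");cv2.imwrite("pics/w13.png",w["image"][:,:,::-1])
for n in("top","scene"):cv2.imwrite(f"pics/{n}13.png",capture(n)["image"][:,:,::-1])
```

```text
[0.51744625 0.04336755 0.18219151] 0.018389672024197685 [ 2.8817197   3.80856198 -2.29026926] [ 0.49608164  0.42657873 -0.79211943  1.92411697  0.37122114  0.93981597
  0.14652796]
r 0.18366283031498956 ang 0.5881873440297704 yaw 0.5996257087549397
```

View pics/w13.png

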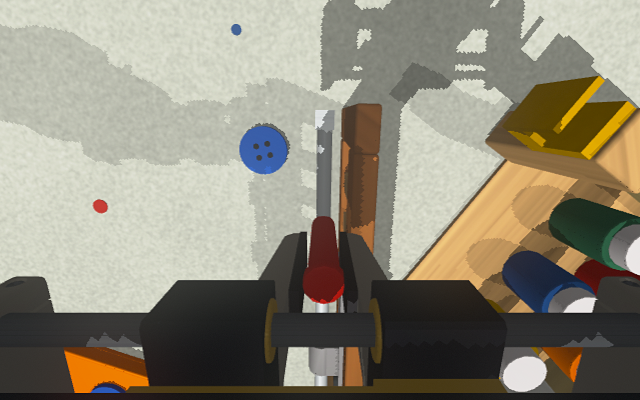

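View pics/scene13.png

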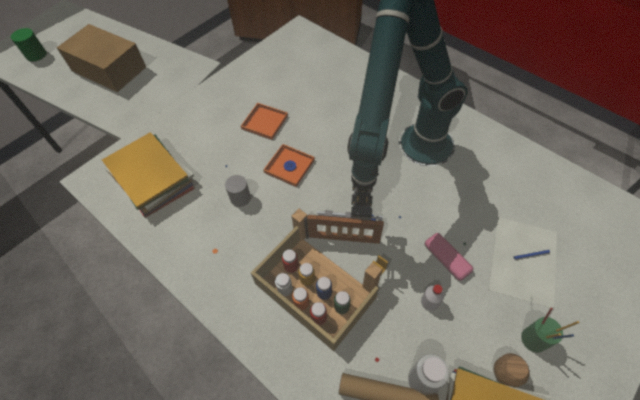

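View pics/top13.png

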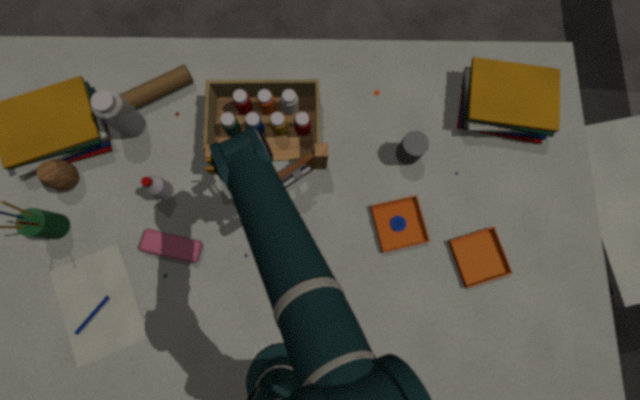

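>>> play_rows(increments=[[[0,0,0],[0,0,0],1],[[0,0,0],[0,0,0],1],[[0,0,0],[0,0,0],1]])

```text
time_s: 20.02
tool_pos: [0.5176, 0.0436, 0.1822]
ee_rot: [-0.485, 1.513, 0.487]
ft_force: [3.8, 4.6, -0.8]
gripper_width: 0.0185
```

Run:
```python
from h import *
import pickle
w6=pickle.load(open("w6.pkl","rb"))
w=capture("wrist");crop(w,290,80,410,200,5,"pics/k14.png")
a=pix2w(w6,387.6,83.6,.145);b=pix2w(w,382,105,.145);print(a,b,np.linalg.norm(a-b))
H=np.array([.6488,-.085]);
for p in(a,b):
    d=p[:2]-H;print(np.hypot(*d),np.arctan2(-d[0],d[1]))
st=sense();print(st["tool_pos"],st["gripper_width"],st["ft_force"],abs(st["joint_vel"]).max(),st["time_s"])
```

```text
[0.64292705 0.17642691 0.145     ] [0.49939924 0.12989725 0.145     ] 0.15088154323006994
0.26149286859812726 0.022461210153007543
0.2617277518125608 0.6075103580932293
[0.51763064 0.04363736 0.18216001] 0.018262122801423475 [ 3.05046496  4.69465038 -1.40423158] 0.0025470516833493223 20.0667
```

View pics/k14.png

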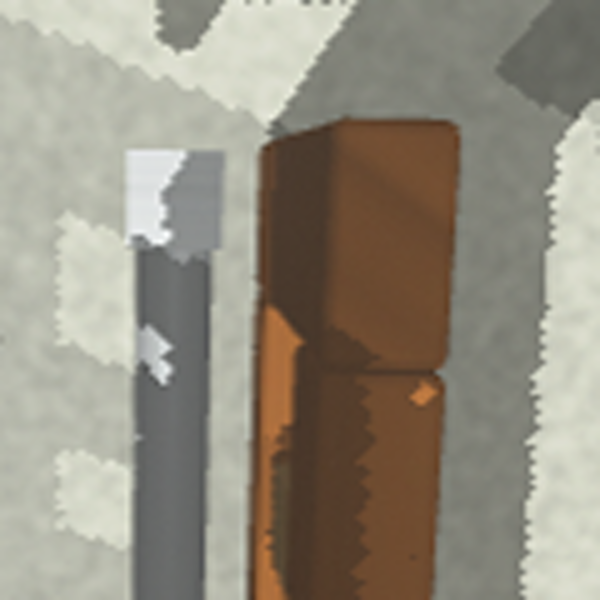

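The measured opening is about 15.1 cm (0.585 rad), and the arm is still and holding. I'm handing it in.

```bash
python3 -c "
from station import close_job
print(close_job())"
```

```text
the job is handed in; nothing more can be done
None
```

I moved the farther blue button into the orange tray nearest the base. Then I raised the red knob about 15 mm and pulled the bolt back about 37 mm, out of the keeper. I swung the gate open with the knob still held and handed the job in at about 20 s.

**Last checks:**
- **Button:** it lies flat near the middle of the correct tray in the last scene and top pictures.
- **Gate:** the free edge measured 15.1 cm from its closed place, about 0.585 rad. The hinge geometry from the arm's position gave about the same angle (0.588).
- **Hold:** the arm was at rest with the knob gripped at 18 mm opening. The force on the tool was about 6 N.
- **Other things:** the tin, glue bottle and pencil case look to be where they started in the pictures; I did not measure them again.

Two small things were off. The gripper reads about 18 mm on a 16 mm post. The knob's distance from the hinge rose about 1 to 2 mm during the swing, so the bolt may have slid slightly; its nose is well clear of the keeper.

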